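Work a stuck plug out of its block and hang it up

TASK

The steel plug with the long crossbar is stuck friction-tight in the aluminium block, and the block only sits on its foot plate by its weight. Work the plug out by twisting it back and forth, well past ten degrees and back again, while pulling up, so that the block is not dragged up off its plate; then hang the plug by its crossbar on the rack's two hooks, resting in both, shank down, and let go. Leave the other things on the bench where they are.

Things in the scene. Friction and masses are not known exactly. Their poses are not given: they have to be found in the camera images.
- plug: steel plug, 85 mm tall, 0.35 kg (may vary by a quarter), origin at the centre of the shank's underside, z up its axis, y along the crossbar. From below: round shank 40 mm in diameter and 38 long, flange 60 in diameter and 7 thick, neck 18 in diameter and 24 long, then a dark crossbar 150 long, 16 x 16 mm square. It starts with its shank in the bore and its flange on the block's top
- plug_bar (a point): the centre of the plug's crossbar, on the plug's axis, 77 mm above the shank's underside, 39 mm above the underside of the flange; axes as the plug's. Between the flange's top and the crossbar's underside there are 24 mm free for fingertips
- socket (a point): centre of the bore's mouth in the top face of the block, z up, y along the crossbar's starting direction. The block is plain aluminium, 95 x 95 x 55 mm, its top 63 mm above the bench. Spring strips 10 to 26 mm down the bore clamp the shank; when the plug has risen about 28 mm it is loose, at 38 mm it is out
- fixture: the block's fixed foot plate, 120 x 130 x 8 mm, origin at its underside. Pulled straight, the plug's grip (about 18 to 25 N) is more than the block's weight. The grip acts against the way the shank slips: turning (up to 0.5 N m) while rising slowly, say 5 mm in each 50 degrees of turn, leaves little of it against the pull
- block (a joint): how far the block (1.3 kg, kept from turning by two dowels) has been lifted off its foot plate: 0 sitting on it, in m; it falls back by its weight
- hook_line (a point): centre of the crossbar when hung: midway between the rack's hooks, 128 mm above the bench; y runs from hook to hook, x from the upturned tips to the posts. The rack is fixed
- rack: rack, origin on the bench under hook_line, base plate 160 x 120 x 10 mm. Hooks of 8 mm bar, pockets open upwards, 16 mm wide at the bottom and about 33 at the top; front tips reach 18 mm above hook_line, rear arms 12, the two posts (16 mm square, 55 mm behind in +x, in line with the hooks) 14. Between the hooks it is free down to the base plate
- hook_left: the hook 55 mm to +y of the middle of the rack; origin on the bench below the hook's pocket
- hook_right: the hook 55 mm to -y of the middle of the rack; origin on the bench below the hook's pocket
- mouse: the black computer mouse, about 100 x 60 x 33 mm, to be left alone; origin at its underside
- meter: the grey hand multimeter, 140 x 72 x 40 mm, to be left alone; origin at its underside
- driver: the screwdriver, 180 mm long, to be left alone; origin at its underside
- ruler: the steel ruler, 300 x 30 x 4 mm, to be left alone; origin at its underside
- circuit_board: the green circuit board, 100 x 160 x 14 mm, to be left alone; origin at its underside
- solder_reel: the solder reel, 60 mm in diameter, 46 mm high, to be left alone; origin at its underside
Things that resemble listed ones, but are neither listed nor needed, are in the scene too. Leave any pink look-alike of the plug alone. Leave any red look-alike of the rack alone.

How it is judged:
By the outcome, as a careful person would: the job done as asked, in the order asked, and still so for the second after the job is handed in, with the robot touching nothing.
It also fails if it takes over 56 s, if anything falls off the work surface, if the arm or the gripper's body presses on something with over 40 N, if the wrist force passes 120 N, or if a joint passes its speed limit or range.

ROBOT

A 7-joint arm with a two-finger parallel gripper is mounted at the origin on the work surface. World frame = base frame: x ahead of the robot, y to its left, z up, the work surface at z = 0. Lengths are in m, angles in rad, forces in N, time in s.
With the tool pointing down it reaches from about 0.35 to 0.9 m from the base axis. Payload 8.1 kg.
Tool frame: the origin (TCP) lies at the centre of the arm's flange, where the gripper is bolted on; the fingertips stand 178 mm ahead of it and the grasp point (between the pads) lies 159 mm ahead of it; z points along the fingers, y is the line along which they close (so a half turn about z gives the same grasp; the last joint's range is limited). The gripper opens to 92 mm and grips with 3 to 60 N. Pads are 19 mm wide; open, the fingers measure 130 mm over their backs; the gripper's body (75 mm by 190 mm) begins 47 mm behind the grasp point.
Start: joints at [1.07, 0.434, 0.025, 1.573, -0.012, 1.134, -0.075], TCP at [0.242, -0.576, 0.405] pointing down, gripper open.
Joint ranges: [-2.62, 2.62], [-0.44, 2.09], [-1.27, 1.32], [0.08, 2.57], [-1.32, 4.46], [0.12, 2], [-2.74, 2.74]. Speed limits (rad/s): [2.22, 2.22, 3.01, 3.01, 3.14, 3.14, 3.14].

INTERFACE

Orientations are given as a rotation vector (axis times angle).
In Python, from cell import arm gives the robot as it stands. The module is installed in compiled form; this text tells all that it offers.
- The arm moves only by the shell command python3 -m inch 'ROWS' [FORCE]. ROWS is text: rows parted by semicolons, each of 5 numbers parted by spaces: the shift along the tool's x, y, z in m, then the turn about the tool's z in rad, then the finger opening in m, from 0 to 0.0918. In form: x y z roll fingers; .... A call has 1 to 5 rows; each row is the pose to reach, as a shift and turn from the pose commanded when the call began, along the tool's axes at that moment; what a row does not reach only later rows make up. A row lasts 1/10 s, in which the tool goes at most 50 mm and 8.59 degrees, less where a joint would pass 70% of its speed; a pose out of reach is approached as far as the arm can. A call with a gripper value outside its range is refused whole. The fingers move at their own pace and stop on an object; FORCE is the grip in N (left out, the last holds). Time passes only in rows, so rows that repeat a pose let the fingers close. It gives the time, the measured TCP pose, the force, the opening and the grip force at its end, in the units of the state.
- arm.observe(): the state, without advancing time (a new reading comes with each control period).
- arm.get_image(name): name is "side" or "top"; returns the picture (384x512x3 uint8, red, green, blue); there is no depth.
- arm.get_calibration(name): a dict with "intrinsics" (3x3 intrinsics, pixels), "distortion" ([k1, k2, p1, p2, k3] as OpenCV has them; the pictures are not rectified), "pose" (4x4, takes a point from camera to world coordinates). Camera axes: x right, y up, looking along -z (the intrinsics and any distortion apply to the point x, -y, -z); pixel columns grow to the right and rows downward; lengths in m; the calibration is good to about 2 mm. A picture is of the moment at which its call begins. get_calibration takes no time and is no camera call.
- arm.sign_off(): hands the job in; it is judged then, once.
Trained networks look in the newest picture that a camera, given by its name, has taken for a name from the list of things; names that differ only in an ending like _2 or _b are one class to them, and where a whole thing is asked for, a point or a joint stands for the part that bears it (a point fixed in the world has none). Each returns a list of dicts, best first, with "conf" (0 to 1); they miss things now and then, are a little off and sometimes report something else, mostly with a low value. They report only what shows in the picture. A call takes as long as a camera call. They do not tell look-alikes from the thing itself.
- arm.look_for(camera, query): "point" ([row, column] in pixels, amid what is visible of it).
- arm.silhouettes(camera, query): "region" (384x512 bool, what is visible of it) and "point" ([row, column] in pixels, amid what is visible of it).
- arm.place_of(camera, query): "point" ([row, column] in pixels: a listed point, or the origin of a listed thing).
The state is a dict: "clock": time; "joints": joint angles; "dq": joint speeds; "joint_efforts": joint torques, N m; "position": TCP position; "ee_rot": TCP orientation; "force": force on the tool from outside, world axes, zero at the start; "ft_torque": the same for the moment, N m; "width": opening from 0.0 (shut) to 1.0 (fully open); "gripper_force": force on a finger pad.
Only numpy, scipy, OpenCV 4.12 (cv2) and the standard library are available. Lean on these libraries where they do the work, as an engineer would, in place of code of your own. Each camera call takes 0.05 s, during which the arm holds its last target. There are 200 camera calls.

## Working session

There is one attempt and no reset: what is moved stays moved. The work goes in short steps, Python scripts to look and compute and a shell command to move; the robot and the scene stay as the last step left them, time stands still between calls to the robot, and variables do not carry over. Pictures are saved under pics/ and viewed, at most 10 in all, crops included, and the job is handed in when it is done.

```bash
mkdir -p pics
cat > h.py <<'E'
import numpy as np, cv2
from cell import arm
from scipy.spatial.transform import Rotation as R
def ray(cam,pt):
    c=arm.get_calibration(cam);K=np.array(c["intrinsics"]);D=np.array(c["distortion"]);P=np.array(c["pose"])
    u=cv2.undistortPoints(np.array([[[pt[1],pt[0]]]],float),K,D)[0,0]
    d=P[:3,:3]@np.array([u[0],-u[1],-1.]);return P[:3,3],d
def at(cam,pt,z):
    o,d=ray(cam,pt);return o+d*(z-o[2])/d[2]
def tri(p1,p2):
    o1,d1=ray("side",p1);o2,d2=ray("top",p2)
    A=np.stack([d1,-d2],1);s=np.linalg.lstsq(A,o2-o1,rcond=None)[0]
    a=o1+d1*s[0];b=o2+d2*s[1];return (a+b)/2,np.linalg.norm(a-b)
def proj(cam,X):
    c=arm.get_calibration(cam);K=np.array(c["intrinsics"]);D=np.array(c["distortion"]);P=np.array(c["pose"])
    q=(np.array(X)-P[:3,3])@P[:3,:3];q=q*[1,-1,-1]
    return cv2.projectPoints(q.reshape(-1,1,3),np.zeros(3),np.zeros(3),K,D)[0].reshape(-1,2)
def save(cam,name,box=None,k=1):
    im=arm.get_image(cam)[:,:,::-1]
    if box: im=im[box[0]:box[1],box[2]:box[3]]
    cv2.imwrite("pics/"+name,cv2.resize(im,None,fx=k,fy=k,interpolation=cv2.INTER_CUBIC));
E
python3 - <<'E'
from h import *
np.set_printoptions(precision=3,suppress=True)
save("side","s0.png",k=1.5);save("top","t0.png",k=1.5)
print(arm.observe())
for c in("side","top"):
  print(c,arm.get_calibration(c)["pose"])
  for q in("plug_bar","socket","plug","hook_line","hook_left","hook_right","rack","fixture"):
    for r in arm.place_of(c,q)[:4]: print(c,q,np.round(r["point"],1),round(r["conf"],2),at(c,r["point"],{"plug_bar":.102,"socket":.063,"plug":.025,"hook_line":.128}.get(q,0)))
E
```

```text
{'clock': 0.1, 'joints': array([ 1.07 ,  0.435,  0.025,  1.574, -0.012,  1.134, -0.075]), 'dq': array([-0.   , -0.001,  0.   , -0.002, -0.002, -0.001, -0.001]), 'joint_efforts': array([  0.003, -66.913,   0.988, -31.515,  -0.06 ,   0.037,  -0.   ]), 'position': array([ 0.242, -0.576,  0.404]), 'ee_rot': array([-3.078, -0.62 ,  0.001]), 'force': array([-0.234, -0.648,  0.331]), 'ft_torque': array([-0.007,  0.036,  0.024]), 'gripper_force': 0.0, 'width': 0.9988413154883135}
side [[-0.891  0.232 -0.39  -0.067]
 [-0.454 -0.433  0.779  1.138]
 [ 0.011  0.871  0.491  0.839]
 [ 0.     0.     0.     1.   ]]
side plug_bar [168.4 359. ] 0.79 [ 0.222 -0.415  0.102]
side plug_bar [167.1 268.7] 0.57 [ 0.566 -0.241  0.102]
side plug_bar [194.3 315.5] 0.54 [ 0.313 -0.115  0.102]
side socket [171. 268.] 0.91 [ 0.586 -0.278  0.063]
side plug [182.2 270.1] 0.69 [ 0.563 -0.253  0.025]
side plug [183.  355.1] 0.66 [ 0.231 -0.423  0.025]
side plug [211.7 315.8] 0.57 [ 0.306 -0.119  0.025]
side hook_line [220.8 229.7] 0.68 [0.486 0.222 0.128]
side hook_line [238.2 285.8] 0.64 [0.289 0.225 0.128]
side hook
[... 678 characters left out ...]
 0.557 -0.255  0.025]
top plug [293.8 404. ] 0.72 [ 0.258 -0.463  0.025]
top plug [265.2 294.6] 0.56 [ 0.319 -0.141  0.025]
top hook_line [195.  177.6] 0.59 [0.49  0.209 0.128]
top hook_line [268.8 167.2] 0.59 [0.282 0.217 0.128]
top hook_left [200.1 164. ] 0.61 [0.496 0.275 0.   ]
top hook_left [272.2 154.6] 0.49 [0.274 0.279 0.   ]
top hook_right [189.2 333.8] 0.63 [ 0.565 -0.256  0.   ]
top hook_right [205.4 203.2] 0.57 [0.487 0.151 0.   ]
top hook_right [267.3 192.3] 0.47 [0.295 0.167 0.   ]
top rack [200.7 183. ] 0.91 [0.498 0.215 0.   ]
top rack [270.4 175.2] 0.91 [0.283 0.217 0.   ]
top rack [191.4 334.2] 0.3 [ 0.558 -0.258  0.   ]
top fixture [191.1 335. ] 0.88 [ 0.559 -0.26   0.   ]
```

View pics/s0.png

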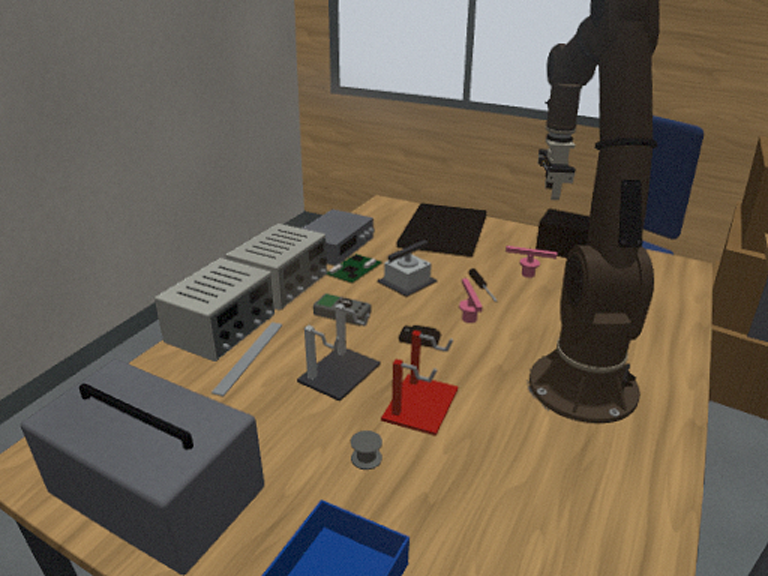

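View pics/t0.png

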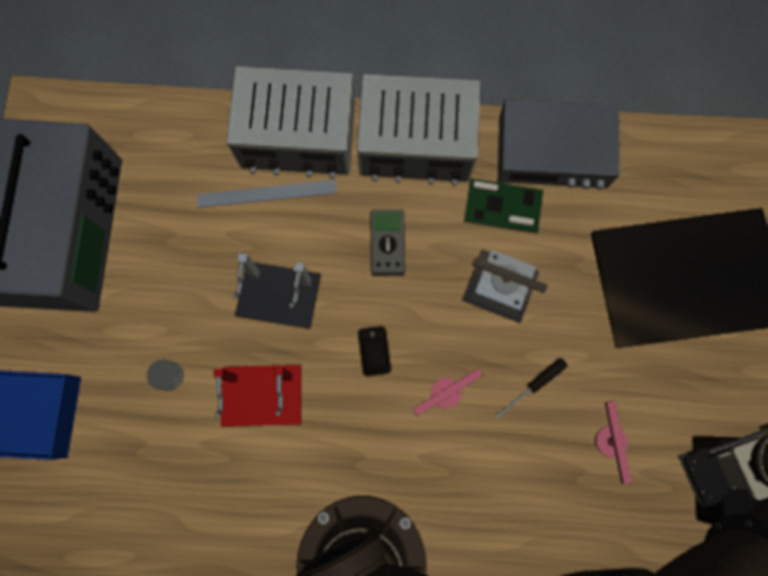

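The real plug is the dark crossbar in the grey block, top (181,339) and side (168,270). The pink look-alikes are at top (263,297) and (293,409). The dark rack at top (195,178) is the right one, and the red one is at top (268,170). Next I'll check close crops.

Run:
```python
from h import *
np.set_printoptions(precision=3,suppress=True)
t=arm.get_image("top");s=arm.get_image("side")
np.save("t.npy",t);np.save("s.npy",s)
def crop(im,r,c): return cv2.resize(im[r:r+60,c:c+80,::-1],None,fx=5,fy=5,interpolation=cv2.INTER_CUBIC)
m=np.vstack([np.hstack([crop(t,155,300),crop(t,160,145)]),np.hstack([crop(s,148,232),crop(s,198,190)])])
cv2.imwrite("pics/m.png",m)
for c in("side","top"):
  for q in("plug","rack","hook_left"):
    for r in arm.silhouettes(c,q)[:3]:
      g=r["region"];ys,xs=np.nonzero(g);print(c,q,round(r["conf"],2),np.round(r["point"],1),ys.min(),ys.max(),xs.min(),xs.max())
```

```text
side plug 0.77 [171.1 270.1] 160 178 259 284
side plug 0.75 [201.2 315.3] 187 215 307 320
side plug 0.66 [169.8 352.3] 164 184 338 370
side rack 0.78 [262.8 281.1] 222 289 254 303
side rack 0.67 [241.9 225.8] 203 266 199 252
side hook_left 0.45 [226.7 214.1] 221 232 208 225
side hook_left 0.3 [218.6 281.5] 217 230 266 292
top plug 0.94 [264.5 296.3] 247 276 276 319
top plug 0.62 [184.2 338.1] 171 195 314 365
top plug 0.58 [293.2 410. ] 268 323 396 421
top rack 0.97 [265.4 172.5] 243 283 143 200
top rack 0.65 [193.1 183.5] 169 219 155 213
top hook_left 0.52 [267.7 144.8] 254 276 144 148
```

View pics/m.png

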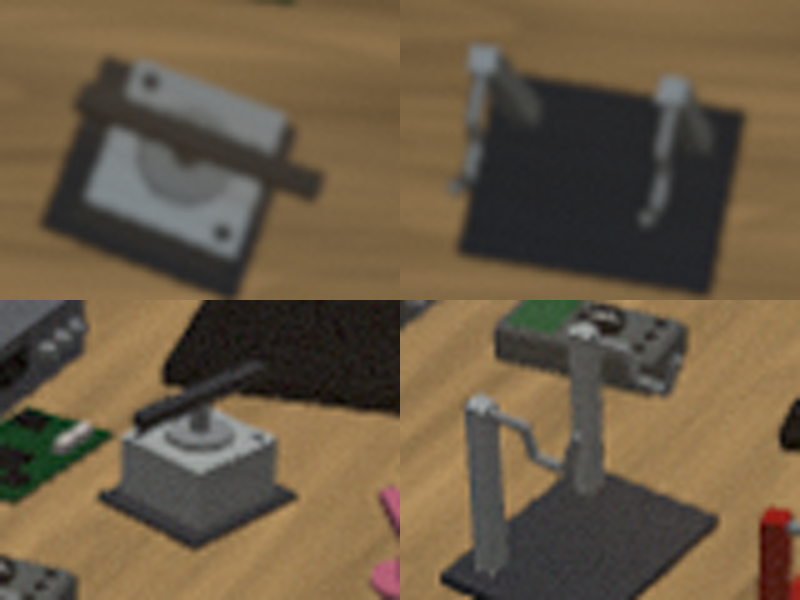

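The close crops confirm the dark-bar plug in the block (top bar ends at about (175,316) and (192,364)) and the dark rack with steel hooks. Its post tops are at top (171.6,161.8) and (178,199.8). I'll fit both poses from these points.

```bash
cat >> h.py <<'E'
from scipy.optimize import least_squares
def fit(obs,x0,free=3):
    # obs: (cam, local xyz, (row,col)) ; pose x,y,yaw
    def res(p):
        o=[]
        for cam,l,px in obs:
            X=R.from_euler('z',p[2]).apply([l[0],l[1],0])+[p[0],p[1],l[2]]
            o+=list(proj(cam,[X])[0]-[px[1],px[0]])
        return o
    s=least_squares(res,x0);return s.x,np.round(s.fun.reshape(-1,2),1)
def c5(cam,r,c,x,y): return ((y+.5)/5-.5+r,(x+.5)/5-.5+c)
E
python3 - <<'E'
from h import *
np.set_printoptions(precision=4,suppress=True)
T=lambda x,y:c5("top",160,145,x,y); S=lambda x,y:c5("side",198,190,x,y)
x,f=fit([("top",(.055,.055,.142),T(84,58)),("top",(.055,-.055,.142),T(274,90)),("side",(.055,.055,.142),S(82,105)),("side",(.055,-.055,.142),S(184,30)),
 ("top",(-.018,.055,.146),T(57,183)),("top",(-.018,-.055,.146),T(246,217))],[.49,.21,0]);print("rack",x,f.tolist())
T=lambda x,y:c5("top",155,300,x,y); S=lambda x,y:c5("side",148,232,x,y)
x2,f=fit([("top",(0,.075,.110),T(84,95)),("top",(0,-.075,.110),T(318,182)),("side",(0,.075,.110),S(140,108)),("side",(0,-.075,.110),S(262,65))],[.56,-.25,-.4]);print("plug",x2,f.tolist())
x3,f=fit([("top",(-.0475,.0475,.063),T(85,203)),("top",(-.0475,-.0475,.063),T(240,260)),("top",(.0475,-.0475,.063),T(295,125)),("side",(-.0475,.0475,.063),S(205,165)),("side",(.0475,.0475,.063),S(125,130)),("side",(-.0475,-.0475,.063),S(276,138))],[.56,-.25,-.4]);print("block",x3,f.tolist())
s=arm.observe();M=R.from_rotvec(s["ee_rot"]).as_matrix();print(M,s["position"],s["joints"])
for p in(x2,x3,x):
  g=np.array([p[0],p[1],0])-s["position"];print("tool shift",M.T@g)
  # tool y yaw; want tool y along bar x-axis => yaw p[2] mod pi
  a=np.arctan2(M[1,1],M[0,1]);print("turn about tool z:",[( -(p[2]-a)+k*np.pi) for k in(-1,0,1)])
E
```

```text
rack [ 0.4911  0.2108 -0.1036] [[-0.1, 0.6], [-0.1, 0.4], [-0.3, -1.1], [-0.1, -0.8], [-0.6, 0.0], [0.2, -0.4]]
plug [ 0.5597 -0.2544 -0.3181] [[-0.9, -0.2], [1.1, 1.0], [-0.6, 0.8], [-0.7, -1.2]]
block [ 0.5578 -0.2579 -0.3447] [[0.9, -0.2], [-0.4, 0.8], [-0.2, -0.6], [-0.6, 0.9], [-0.3, 0.2], [0.8, -0.6]]
[[ 0.922   0.3873  0.    ]
 [ 0.3873 -0.922  -0.    ]
 [ 0.      0.0001 -1.    ]] [ 0.2421 -0.5762  0.4047] [ 1.0704  0.4345  0.025   1.5732 -0.0116  1.134  -0.0751]
tool shift [ 0.4174 -0.1738  0.4047]
turn about tool z: [np.float64(-3.996568398429985), np.float64(-0.854975744840192), np.float64(2.2866169087496013)]
tool shift [ 0.4143 -0.1712  0.4047]
turn about tool z: [np.float64(-3.9700044909622063), np.float64(-0.8284118373724134), np.float64(2.31318081621738)]
tool shift [ 0.5344 -0.6292  0.4047]
turn about tool z: [np.float64(-4.211070967775958), np.float64(-1.0694783141861655), np.float64(2.072114339403628)]
```

```bash
python3 -m inch '0.416 -0.1725 0.05 -0.84 0.0918;0.416 -0.1725 0.05 -0.84 0.0918;0.416 -0.1725 0.05 -0.84 0.0918;0.416 -0.1725 0.05 -0.84 0.0918;0.416 -0.1725 0.05 -0.84 0.0918'
python3 - <<'E'
from h import *
s=arm.observe();print(s["position"],R.from_rotvec(s["ee_rot"]).as_matrix(),s["joints"])
E
```

```text
clock: 1.8
position: [0.4179, -0.398, 0.3773]
ee_rot: [2.633, 1.713, 0.0]
force: [1.3, -1.0, -0.0]
width: 0.998
gripper_force: 0.0
[ 0.41794017 -0.39803159  0.3772735 ] [[ 4.05114902e-01  9.14265635e-01  5.15144810e-04]
 [ 9.14265719e-01 -4.05114605e-01 -5.93376259e-04]
 [-3.33810836e-04  7.11364805e-04 -9.99999691e-01]] [ 0.82500085  0.39459429 -0.21398618  1.7152079   0.09494886  1.04111463
  0.16189263]
```

```bash
cat >> h.py <<'E'
def plan(x,y,z,yaw):
    s=arm.observe();M=R.from_rotvec(s["ee_rot"]).as_matrix()
    a=np.arctan2(M[1,1],M[0,1]);t=(a-yaw+np.pi/2)%np.pi-np.pi/2
    print("shift",np.round(M.T@(np.array([x,y,z])-s["position"]),4),"roll",round(t,4),"tilt",np.round(M[:2,2],4),"j",np.round(s["joints"],2),"F",np.round(s["force"],1),np.round(s["ft_torque"],2),"t",round(s["clock"],2),"pos",np.round(s["position"],4),"w",round(s["width"]*.0918,4),round(s["gripper_force"],1))
E
python3 -c "
from h import *
plan(.559,-.256,.33,-.335)"
```

```text
shift [0.187  0.0714 0.0473] roll -0.0821 tilt [ 0.0005 -0.0006] j [ 0.83  0.39 -0.21  1.72  0.09  1.04  0.16] F [ 1.3 -1.  -0. ] [-0.04 -0.08  0.03] t 1.8 pos [ 0.4179 -0.398   0.3773] w 0.0916 0.0
```

```bash
python3 -m inch '0.187 0.071 0.047 -0.08 0.0918;0.187 0.071 0.047 -0.08 0.0918;0.187 0.071 0.047 -0.08 0.0918;0.187 0.071 0.047 -0.08 0.0918;0.187 0.071 0.047 -0.08 0.0918'
python3 - <<'E'
from h import *
t=arm.get_image("top");s=arm.get_image("side")
plan(.559,-.256,.33,-.335)
def crop(im,r,c): return cv2.resize(im[r:r+100,c:c+80,::-1],None,fx=5,fy=5,interpolation=cv2.INTER_CUBIC)
cv2.imwrite("pics/g.png",np.hstack([crop(t,130,300),crop(s,105,232)]))
E
```

```text
clock: 2.3
position: [0.5623, -0.2513, 0.3289]
ee_rot: [-2.557, -1.82, -0.006]
force: [1.7, 0.8, 0.4]
width: 1.003
gripper_force: 0.0
shift [ 0.0002 -0.0005 -0.0004] roll -0.0042 tilt [-0.0005  0.0009] j [ 0.52  0.5  -0.26  1.67  0.15  0.99 -0.13] F [-1.1 -0.5 -0.1] [-0.06 -0.02  0.03] t 2.4 pos [ 0.5594 -0.2563  0.3296] w 0.0919 0.0
```

View pics/g.png

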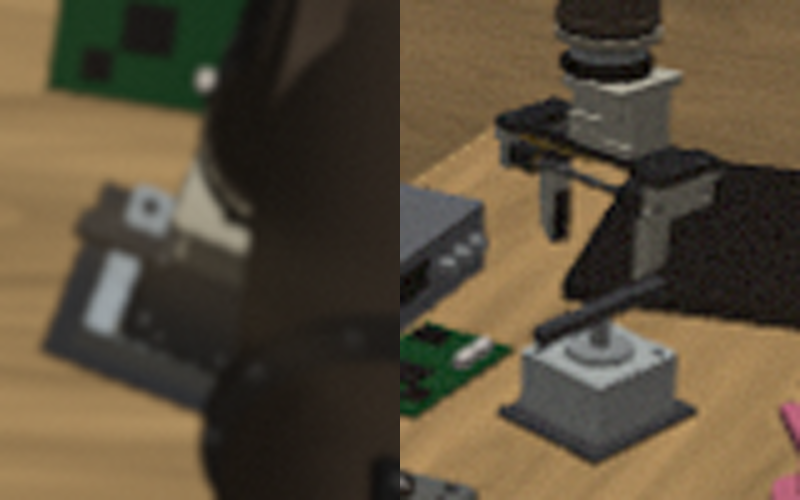

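Fingers straddle the bar squarely (side view: pads at about (145,263) and (155,284), bar below between them). Descending and closing gently.

```bash
python3 -m inch '0 0 0.05 0 0.0918;0 0 0.057 0 0.0918;0 0 0.057 0 0.03;0 0 0.057 0 0.016;0 0 0.057 0 0.01' 8;python3 -m inch '0 0 0 0 0.01;0 0 0 0 0.01;0 0 0 0 0.01' 8; python3 -c "
from h import *
plan(.559,-.256,.272,-.335)"
```

```text
clock: 2.9
position: [0.5587, -0.2589, 0.2751]
ee_rot: [2.567, 1.807, 0.002]
force: [0.3, -0.1, 0.1]
width: 0.786
gripper_force: 0.0
clock: 3.2
position: [0.5585, -0.2582, 0.2736]
ee_rot: [2.567, 1.809, 0.001]
force: [-0.7, 0.1, 0.0]
width: 0.526
gripper_force: 0.0
shift [ 0.0023 -0.0002  0.0016] roll -0.0081 tilt [ 0.0006 -0.0003] j [ 0.52  0.57 -0.25  1.72  0.17  0.87 -0.15] F [-0.7  0.1  0. ] [-0.   -0.06  0.01] t 3.2 pos [ 0.5585 -0.2582  0.2736] w 0.0483 0.0
```

```bash
python3 -m inch '0 0 0 0 0.01;0 0 0 0 0.01;0 0 0 0 0.01;0 0 0 0 0.01;0 0 0 0 0.01' 8; python3 -m inch '0 0 0 0 0.01;0 0 0 0 0.01' 8; python3 -c "
from h import *
plan(.559,-.256,.272,-.335)"
```

```text
clock: 3.7
position: [0.5584, -0.2582, 0.2731]
ee_rot: [2.568, 1.81, 0.0]
force: [0.8, -0.7, -0.5]
width: 0.175
gripper_force: 8.0
clock: 3.9
position: [0.5584, -0.2582, 0.2731]
ee_rot: [2.568, 1.81, -0.0]
force: [0.7, -1.2, -0.6]
width: 0.178
gripper_force: 8.0
shift [ 0.0023 -0.0002  0.0011] roll -0.008 tilt [ 0. -0.] j [ 0.52  0.57 -0.25  1.73  0.17  0.87 -0.15] F [ 0.7 -1.2 -0.6] [-0.05 -0.27  0.09] t 3.9 pos [ 0.5584 -0.2582  0.2731] w 0.0163 8.0
```

```bash
python3 -m inch '0 0 0 0 0.01;0 0 0 0 0.01;0 0 0 0.14 0.01;0 0 0 0.28 0.01;0 0 -0.001 0.42 0.01' 60; python3 -c "
from h import *
plan(.559,-.256,.272,-.335)"
```

```text
clock: 4.4
position: [0.5578, -0.2576, 0.2734]
ee_rot: [-2.89, -1.227, 0.002]
force: [-1.8, 0.8, -7.7]
width: 0.166
gripper_force: 60.1
shift [ 0.002  -0.0002  0.0014] roll -0.4328 tilt [-0.0022  0.0011] j [ 0.44  0.56 -0.14  1.73  0.09  0.86 -0.51] F [-1.8  0.8 -7.7] [0.16 0.17 0.47] t 4.4 pos [ 0.5578 -0.2576  0.2734] w 0.0153 60.1
```

```bash
python3 -m inch '0 0 0 -0.145 0.01;0 0 -0.001 -0.29 0.01;0 0 -0.002 -0.435 0.01;0 0 -0.003 -0.58 0.01;0 0 -0.004 -0.725 0.01' 60; python3 -c "
from h import *
plan(.559,-.256,.272,-.335)"; python3 -m inch '0 0 0 0.145 0.01;0 0 -0.001 0.29 0.01;0 0 -0.002 0.435 0.01;0 0 -0.003 0.58 0.01;0 0 -0.004 0.725 0.01' 60; python3 -c "
from h import *
plan(.559,-.256,.272,-.335)
for q in('block','plug_bar'):
  for r in arm.place_of('side',q)[:3]: print(q,r)
save('side','b.png',(120,220,220,340),5)"
```

```text
clock: 4.9
position: [0.5582, -0.258, 0.2769]
ee_rot: [-2.257, -2.183, -0.0]
force: [4.1, -0.2, -12.6]
width: 0.169
gripper_force: 60.2
shift [0.0021 0.0007 0.0049] roll 0.302 tilt [-0.0008  0.0012] j [ 0.57  0.57 -0.33  1.72  0.23  0.89  0.11] F [  4.1  -0.2 -12.6] [-0.12 -1.33 -0.42] t 4.9 pos [ 0.5582 -0.258   0.2769] w 0.0155 60.2
clock: 5.4
position: [0.5575, -0.2578, 0.2805]
ee_rot: [-2.89, -1.226, 0.004]
force: [-0.2, 0.3, -11.5]
width: 0.17
gripper_force: 60.1
shift [ 0.0023 -0.0001  0.0085] roll -0.4333 tilt [-0.0035  0.0013] j [ 0.44  0.55 -0.14  1.73  0.09  0.88 -0.51] F [ -0.2   0.3 -11.5] [ 0.01 -0.16  0.47] t 5.4 pos [ 0.5575 -0.2578  0.2805] w 0.0156 60.1Traceback (most recent call last):
  File "<string>", line 5, in <module>
    for r in arm.place_of('side',q)[:3]: print(q,r)
             ~~~~~~~~~~~~^^^^^^^^^^
ValueError: it knows: circuit_board, driver, fixture, hook_left, hook_line, hook_right, meter, mouse, plug, plug_bar, rack, ruler, socket, solder_reel
```

Force is 12 N including the plug's weight, below what lifts the block (about 16 N), but I'll rise slightly slower for margin.

```bash
python3 -m inch '0 0 0 -0.145 0.01;0 0 -0.0007 -0.29 0.01;0 0 -0.0014 -0.435 0.01;0 0 -0.0022 -0.58 0.01;0 0 -0.003 -0.725 0.01' 60; python3 -m inch '0 0 0 0.145 0.01;0 0 -0.0007 0.29 0.01;0 0 -0.0014 0.435 0.01;0 0 -0.0022 0.58 0.01;0 0 -0.003 0.725 0.01' 60; python3 -c "
from h import *
plan(.559,-.256,.272,-.335)
save('side','b.png',(120,220,220,340),5)"
```

```text
clock: 5.9
position: [0.5582, -0.258, 0.284]
ee_rot: [-2.257, -2.183, -0.0]
force: [3.7, -0.5, -12.1]
width: 0.169
gripper_force: 60.2
clock: 6.4
position: [0.5575, -0.2578, 0.2867]
ee_rot: [-2.89, -1.226, 0.004]
force: [-0.4, 0.8, -10.5]
width: 0.171
gripper_force: 60.0
shift [ 0.0023 -0.0002  0.0147] roll -0.4333 tilt [-0.0032  0.0012] j [ 0.44  0.54 -0.14  1.72  0.09  0.89 -0.51] F [ -0.4   0.8 -10.5] [ 0.1  -0.07  0.46] t 6.4 pos [ 0.5575 -0.2578  0.2867] w 0.0157 60.0
```

View pics/b.png

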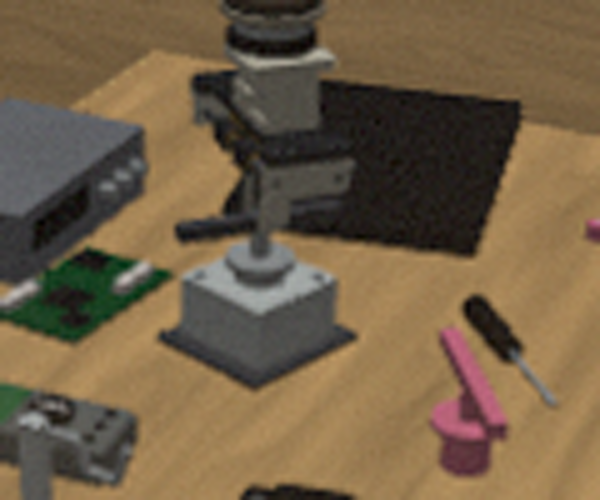

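The flange (about (171,272)) stands clear above the block and the block sits on its plate. I'll carry on with the same sweeps.

```bash
A='0 0 0 -0.145 0.01'; python3 -m inch '0 0 0 -0.145 0.01;0 0 -0.0007 -0.29 0.01;0 0 -0.0014 -0.435 0.01;0 0 -0.0022 -0.58 0.01;0 0 -0.003 -0.725 0.01' 60; python3 -m inch '0 0 0 0.145 0.01;0 0 -0.0007 0.29 0.01;0 0 -0.0014 0.435 0.01;0 0 -0.0022 0.58 0.01;0 0 -0.003 0.725 0.01' 60;python3 -m inch '0 0 0 -0.145 0.01;0 0 -0.0007 -0.29 0.01;0 0 -0.0014 -0.435 0.01;0 0 -0.0022 -0.58 0.01;0 0 -0.003 -0.725 0.01' 60; python3 -m inch '0 0 0 0.145 0.01;0 0 -0.0007 0.29 0.01;0 0 -0.0014 0.435 0.01;0 0 -0.0022 0.58 0.01;0 0 -0.003 0.725 0.01' 60;python3 -m inch '0 0 0 -0.145 0.01;0 0 -0.0007 -0.29 0.01;0 0 -0.0014 -0.435 0.01;0 0 -0.0022 -0.58 0.01;0 0 -0.003 -0.725 0.01' 60
```

```text
clock: 6.95
position: [0.5582, -0.2582, 0.2902]
ee_rot: [-2.254, -2.187, -0.0]
force: [3.8, 0.4, -11.5]
width: 0.167
gripper_force: 60.1
clock: 7.45
position: [0.5576, -0.2578, 0.293]
ee_rot: [-2.888, -1.23, 0.003]
force: [-0.0, 0.4, -9.4]
width: 0.17
gripper_force: 60.0
clock: 7.95
position: [0.5583, -0.2581, 0.2964]
ee_rot: [-2.254, -2.188, -0.0]
force: [5.2, 1.0, -11.6]
width: 0.168
gripper_force: 60.0
clock: 8.45
position: [0.558, -0.258, 0.2997]
ee_rot: [-2.89, -1.23, 0.002]
force: [-0.8, -0.2, -3.6]
width: 0.168
gripper_force: 59.9
clock: 8.95
position: [0.558, -0.2582, 0.3029]
ee_rot: [-2.253, -2.188, 0.001]
force: [-0.2, -0.7, -3.7]
width: 0.167
gripper_force: 59.9
```

```bash
python3 -m inch '0 0 -0.004 0.145 0.01;0 0 -0.008 0.29 0.01;0 0 -0.014 0.4 0.01;0 0 -0.02 0.4 0.01;0 0 -0.03 0.4 0.01' 60; python3 -m inch '0 0 -0.04 0 0.01;0 0 -0.08 0 0.01;0 0 -0.1 0 0.01;0 0 -0.1 0 0.01' 60;python3 -c "
from h import *
plan(.4911,.2108,.43,-.1036)
save('side','c.png',(90,220,200,340),5)"
```

```text
clock: 9.45
position: [0.558, -0.2581, 0.333]
ee_rot: [-2.646, -1.691, 0.002]
force: [0.1, -0.1, -4.4]
width: 0.169
gripper_force: 59.9
clock: 9.85
position: [0.559, -0.2583, 0.4371]
ee_rot: [2.644, 1.687, 0.006]
force: [0.7, -0.9, -3.7]
width: 0.166
gripper_force: 59.9
shift [ 0.3969 -0.2592  0.0055] roll -0.3313 tilt [ 0.006  -0.0025] j [ 0.52  0.41 -0.24  1.54  0.1   1.2  -0.18] F [ 0.7 -0.9 -3.7] [-0.03 -0.11 -0.01] t 9.85 pos [ 0.559  -0.2583  0.4371] w 0.0152 59.9
```

View pics/c.png

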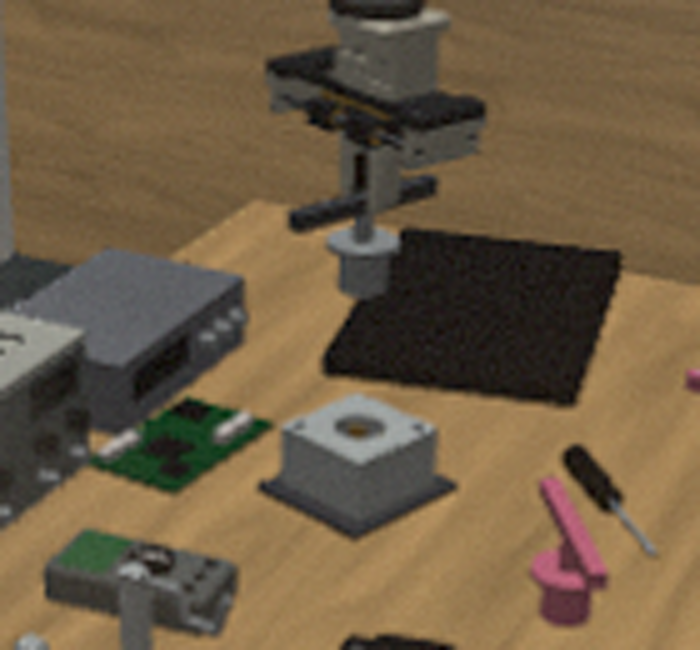

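The plug is out and hangs upright in the gripper (bar at about (130,272)); the block sits on its plate with an empty bore. Next, over to the rack.

```bash
python3 -m inch '0.03 -0.02 0 -0.03 0.01;0.07 -0.046 0 -0.06 0.01;0.11 -0.072 0 -0.09 0.01;0.15 -0.098 0 -0.12 0.01;0.19 -0.124 0 -0.15 0.01' 60; python3 -m inch '0.04 -0.017 0 -0.03 0.01;0.08 -0.035 0 -0.07 0.01;0.12 -0.055 0 -0.11 0.01;0.16 -0.075 0 -0.15 0.01;0.19 -0.09 0 -0.18 0.01';python3 -m inch '0 0 0 0 0.01;0 0 0 0 0.01';python3 -c "
from h import *
plan(.4911,.2108,.43,-.1036)"
```

```text
clock: 10.4
position: [0.5254, -0.032, 0.4312]
ee_rot: [-2.513, -1.882, 0.004]
force: [1.1, -0.5, -3.3]
width: 0.165
gripper_force: 59.9
clock: 10.9
position: [0.4928, 0.1767, 0.4314]
ee_rot: [-2.331, -2.104, 0.004]
force: [0.8, -0.4, -3.5]
width: 0.169
gripper_force: 59.9
clock: 11.1
position: [0.4937, 0.1746, 0.4314]
ee_rot: [-2.334, -2.102, 0.004]
force: [0.1, -1.2, -3.9]
width: 0.17
gripper_force: 59.9
shift [ 0.0357 -0.0064  0.0014] roll -0.0009 tilt [-0.0028 -0.0011] j [-0.05  0.3  -0.5   1.75  0.15  1.14 -0.7 ] F [ 0.1 -1.2 -3.9] [-0.12 -0.13 -0.09] t 11.1 pos [0.4937 0.1746 0.4314] w 0.0156 59.9
```

```bash
python3 -m inch '0.018 -0.003 0 0 0.01;0.0357 -0.0064 0 0 0.01;0.0357 -0.0064 0.03 0 0.01;0.0357 -0.0064 0.045 0 0.01;0.0357 -0.0064 0.045 0 0.01' 60;python3 - <<'E'
from h import *
plan(.4911,.2108,.43,-.1036)
t=arm.get_image("top");s=arm.get_image("side")
def crop(im,r,c): return cv2.resize(im[r:r+120,c:c+80,::-1],None,fx=5,fy=5,interpolation=cv2.INTER_CUBIC)
cv2.imwrite("pics/r.png",np.hstack([crop(t,130,140),crop(s,155,185)]))
E
```

```text
clock: 11.6
position: [0.4915, 0.2081, 0.385]
ee_rot: [-2.339, -2.096, 0.01]
force: [0.5, 0.4, -3.3]
width: 0.168
gripper_force: 59.9
shift [ 0.0025 -0.0009 -0.045 ] roll -0.0059 tilt [-0.0053 -0.0034] j [-0.12  0.36 -0.5   1.79  0.2   1.05 -0.8 ] F [ 0.5  0.4 -3.3] [-0.11 -0.09 -0.01] t 11.6 pos [0.4915 0.2081 0.385 ] w 0.0155 59.9
```

View pics/r.png

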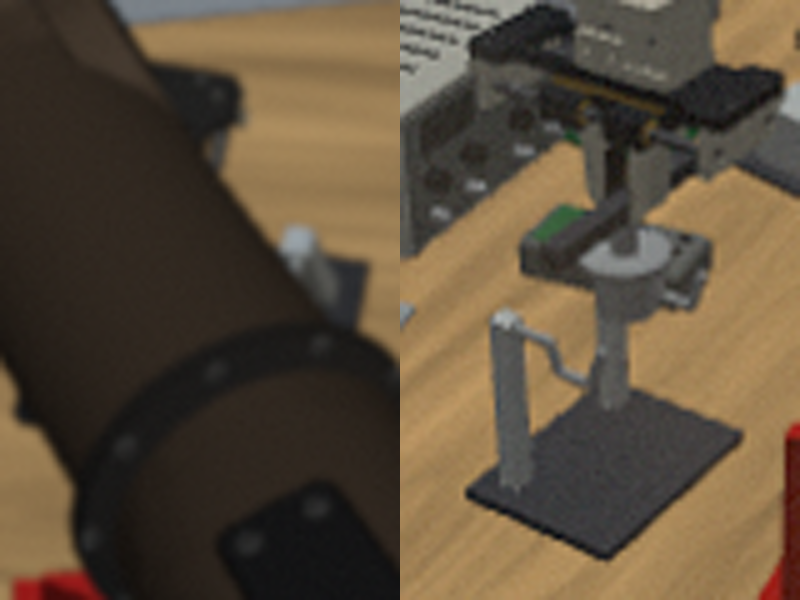

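Run:
```python
from h import *
np.set_printoptions(precision=1,suppress=True)
def W(p,l): return R.from_euler('z',p[2]).apply([l[0],l[1],0])+[p[0],p[1],l[2]]
rk=[.4911,.2108,-.1036]; tl=[.4912,.2083,-.1036]
for n,p,l in(("bar end top",tl,(0,.075,.222)),("bar end bottom",tl,(0,.075,.206)),("flange c",tl,(0,0,.214-.032)),("shank bot",tl,(0,0,.214-.077)),
 ("pocket",rk,(0,.055,.116)),("tip",rk,(-.018,.055,.146)),("postL",rk,(.055,.055,.142))):
  q=proj("side",[W(p,l)])[0]; print(n,(q-[185,155])*5+[402,2])
```

```text
bar end top [551.2 243.9]
bar end bottom [552.3 266.7]
flange c [626.8 247.2]
shank bot [628.3 306.7]
pocket [575.7 376. ]
tip [597.1 345.5]
postL [505.7 314.7]
```

Predicted and pictured positions agree within 1.5 mm (bar end at crop (549,245), flange (627,248), hook pocket (577,378)). Lowering.

```bash
python3 -m inch '0.001 0 0.01 0 0.01;0.002 -0.001 0.03 0 0.01;0.002 -0.001 0.05 0 0.01;0.002 -0.001 0.065 0 0.01;0.002 -0.001 0.073 0 0.01' 60;python3 -m inch '0 0 0.003 0 0.01;0 0 0.006 0 0.01;0 0 0.009 0 0.01;0 0 0.010 0 0.01'; python3 -c "
from h import *
plan(.4911,.2108,.299,-.1036)"
```

```text
clock: 12.2
position: [0.491, 0.2121, 0.3141]
ee_rot: [-2.338, -2.098, 0.001]
force: [-0.7, -0.0, -4.0]
width: 0.169
gripper_force: 59.9
clock: 12.6
position: [0.4912, 0.2125, 0.3054]
ee_rot: [2.338, 2.098, 0.001]
force: [0.1, 0.7, -3.1]
width: 0.169
gripper_force: 59.9
shift [-0.0017  0.0001  0.0064] roll -0.0045 tilt [0.0006 0.0002] j [-0.15  0.45 -0.48  1.88  0.26  0.87 -0.87] F [ 0.1  0.7 -3.1] [ 0.02 -0.07  0.02] t 12.6 pos [0.4912 0.2125 0.3054] w 0.0155 59.9
```

```bash
python3 -m inch '0 0 0.001 0 0.01;0 0 0.002 0 0.01;0 0 0.003 0 0.01;0 0 0.004 0 0.01;0 0 0.005 0 0.01';python3 -m inch '0 0 0.0005 0 0.01;0 0 0.001 0 0.01;0 0 0.001 0 0.01'; python3 -c "
from h import *
plan(.4911,.2108,.299,-.1036)"
```

```text
clock: 13.1
position: [0.4911, 0.2125, 0.3001]
ee_rot: [2.338, 2.098, 0.0]
force: [0.0, 0.3, -4.1]
width: 0.164
gripper_force: 59.9
clock: 13.4
position: [0.4911, 0.2125, 0.2991]
ee_rot: [2.338, 2.098, 0.0]
force: [0.3, 0.7, -4.3]
width: 0.168
gripper_force: 59.9
shift [-0.0017  0.0002  0.0001] roll -0.0045 tilt [ 0. -0.] j [-0.15  0.45 -0.48  1.89  0.27  0.86 -0.87] F [ 0.3  0.7 -4.3] [-0.02 -0.07 -0.03] t 13.4 pos [0.4911 0.2125 0.2991] w 0.0154 59.9
```

Not touching yet; going on in small steps.

```bash
python3 -m inch '0 0 0.0005 0 0.01;0 0 0.001 0 0.01;0 0 0.001 0 0.01';python3 -m inch '0 0 0.0005 0 0.01;0 0 0.001 0 0.01;0 0 0.001 0 0.01'; python3 -c "
from h import *
plan(.4911,.2108,.299,-.1036)
save('side','f.png',(165,275,185,305),5)"
```

```text
clock: 13.7
position: [0.491, 0.2125, 0.2989]
ee_rot: [2.338, 2.098, 0.0]
force: [-2.7, -2.2, 7.0]
width: 0.167
gripper_force: 59.9
clock: 14.0
position: [0.491, 0.2125, 0.2987]
ee_rot: [2.338, 2.097, 0.001]
force: [-7.2, -3.9, 17.4]
width: 0.17
gripper_force: 59.9
shift [-0.0017  0.0003 -0.0003] roll -0.0046 tilt [ 0.0011 -0.0004] j [-0.15  0.45 -0.48  1.89  0.27  0.86 -0.87] F [-7.2 -3.9 17.4] [-0.87  1.35  0.  ] t 14.0 pos [0.491  0.2125 0.2987] w 0.0156 59.9
```

View pics/f.png

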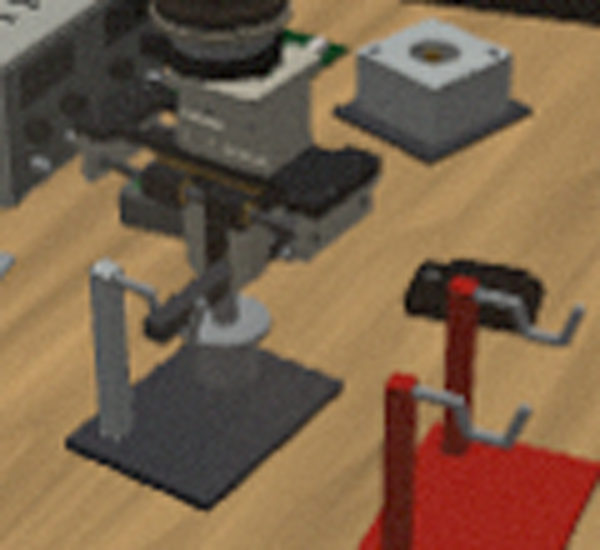

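Contact came at TCP 0.299, exactly the hung height, and the bar end lies in the hook (about (230,219)). Relieving the load, opening, then leaving upward.

```bash
python3 -m inch '0 0 -0.0015 0 0.01;0 0 -0.0015 0 0.01' 20; python3 -m inch '0 0 0 0 0.012;0 0 0 0 0.03;0 0 0 0 0.06;0 0 0 0 0.06;0 0 0 0 0.06' 10; python3 -m inch '0 0 0 0 0.06;0 0 0 0 0.06;0 0 0 0 0.06;0 0 0 0 0.06'; python3 -c "
from h import *
plan(.4911,.2108,.299,-.1036)"
```

```text
clock: 14.25
position: [0.4912, 0.2126, 0.2989]
ee_rot: [2.338, 2.098, 0.001]
force: [-1.4, 0.1, 3.0]
width: 0.171
gripper_force: 20.0
clock: 14.75
position: [0.4911, 0.2125, 0.2986]
ee_rot: [-2.338, -2.098, 0.0]
force: [0.2, 0.8, -0.8]
width: 0.472
gripper_force: 0.0
clock: 15.15
position: [0.4911, 0.2125, 0.2986]
ee_rot: [2.338, 2.098, 0.0]
force: [-0.6, 0.2, 0.9]
width: 0.649
gripper_force: 0.0
shift [-0.0016  0.0002 -0.0004] roll -0.0045 tilt [ 0.0001 -0.    ] j [-0.15  0.45 -0.48  1.89  0.27  0.86 -0.87] F [-0.6  0.2  0.9] [ 0.04 -0.03 -0.02] t 15.15 pos [0.4911 0.2125 0.2986] w 0.0596 0.0
```

```bash
python3 -m inch '0 0 -0.02 0 0.06;0 0 -0.05 0 0.06;0 0 -0.09 0 0.06;0 0 -0.13 0 0.06;0 0 -0.15 0 0.06'; python3 -m inch '0.0 0.0 0 0 0.06;0 -0.15 0 0 0.06;0 -0.15 0 0 0.06;0 -0.15 0 0 0.06;0 -0.15 0 0 0.06';python3 -m inch '0 0 0 0 0.06;0 0 0 0 0.06;0 0 0 0 0.06'; python3 -c "
from h import *
plan(.4911,.2108,.299,-.1036)
t=arm.get_image('top');s=arm.get_image('side')
f=lambda im,r,c:cv2.resize(im[r:r+110,c:c+80,::-1],None,fx=5,fy=5,interpolation=cv2.INTER_CUBIC)
cv2.imwrite('pics/e.png',np.hstack([f(t,130,140),f(s,165,185)]))"
```

```text
clock: 15.65
position: [0.4912, 0.213, 0.4522]
ee_rot: [2.337, 2.098, 0.006]
force: [0.6, 0.8, 0.1]
width: 0.65
gripper_force: 0.0
clock: 16.15
position: [0.3361, 0.2294, 0.4477]
ee_rot: [2.332, 2.105, -0.005]
force: [0.9, 0.4, 1.0]
width: 0.651
gripper_force: 0.0
clock: 16.45
position: [0.343, 0.2283, 0.4482]
ee_rot: [-2.339, -2.096, 0.001]
force: [0.4, 0.0, 0.4]
width: 0.654
gripper_force: 0.0
shift [-0.0012  0.1492  0.1491] roll -0.006 tilt [-0.0008  0.0001] j [-0.15  0.09 -0.6   1.95  0.06  1.12 -0.88] F [0.4 0.  0.4] [ 0.01 -0.04 -0.02] t 16.45 pos [0.343  0.2283 0.4482] w 0.0601 0.0
```

View pics/e.png

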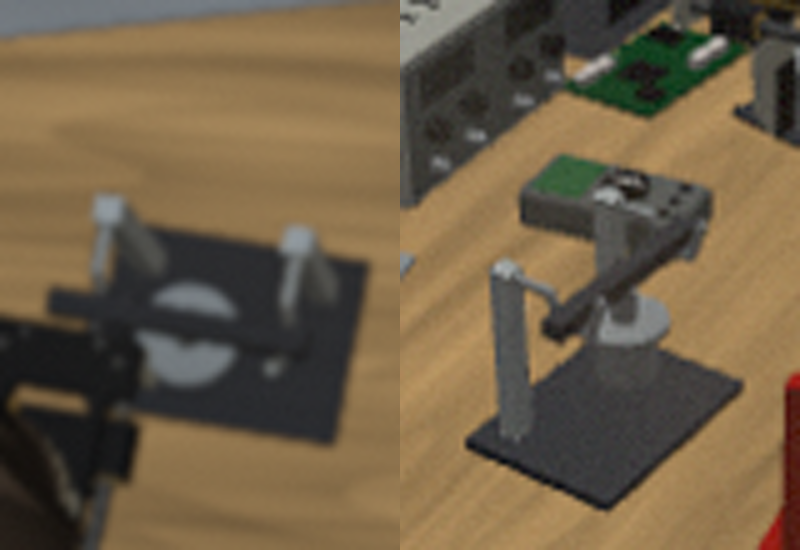

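The crossbar rests level in both hooks (side ends at about (230,216) and (208,243)), shank down, with the gripper clear.

```bash
python3 -c "
from cell import arm
print(arm.sign_off())"
```

```text
the job is handed in; nothing more can be done
None
```

The plug is out and hangs shank down by its crossbar in both hooks of the dark rack, gripper clear; the block looked seated in the pictures, and the job was handed in at about 16.5 s with no verdict returned.

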